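Put the cheese iron away in the steriliser

TASK

Put the cheese iron away for the night: close the steriliser's sloping lid fully, take the iron off its hanger, and slide its steel stem through the round black bushing in the lid until the collar sits fully down on the bushing. Leave the lid shut and the iron standing in it, and do not push the three loose cheeses beside the work about.

Things in the scene. Friction and masses are not known exactly. Their poses are not given: they have to be found in the camera images.
- cheese_iron: Cheese iron (trier), 140 g: dark wooden T-handle on a steel stem; hangs upright at first. Origin on the stem axis at the underside of its round steel collar (24 mm across); +z runs up to the handle, y along the T-bar. Stem below the collar 10 mm round, 95 mm long, rounded tip; above it a 9 mm neck.
- iron_grip (a point): Centre of the wooden T-bar, 42 mm above the iron's origin; axes as the iron's. Bar 18 (x) x 104 (y) x 20 (z) mm, flat sides, rounded edges. At the start the bar lies across the hanger's prongs.
- iron_tip (a point): Lower tip of the stem, 95 mm below the iron's origin.
- hanger: Fixed steel stand, origin under its foot (150 x 96 mm). Two level prongs 6 mm thick at y = +28 and -28 mm, tops 165 mm above the deck, run from a cross-bar and post at x = +58 mm (no higher) to upturned ends at x = -49 mm, roughly towards the robot, that rise 15 mm above the prongs. The iron's stem hangs between them. To its right stands a curved glass panel, about y = -0.43.
- steriliser: Fixed, empty stainless box, 150 (x) x 190 (y) mm, origin under its centre; front wall (-x; it faces the middle of the deck) 70 mm high, rear wall 157 mm. Hinged lid, 30 degrees steep when shut, falling towards -x. Inside, a guide plate parallel to the shut lid, 50 mm under it, has a 20 mm hole in line with the bushing: the stem goes fully in only with the lid shut.
- lid (a joint): Lid angle in rad: 0 = shut on the box (a stop), positive = front edge swung up; starts 0.45 to 0.95. A stiff friction hinge (about 0.33 N m) holds it where it is left; a push down of 1 to 4 N on the tab moves it.
- lid_hinge (a point): Midpoint of the hinge line at the rear top edge of the box; turns with the lid: +x points from the lid's front edge to the hinge, in the lid's plane (up the slope when shut), y along the hinge, +z out of the lid's upper face.
- lid_tab (a point): Centre of the top of the thumb tab (30 x 70 mm, steel with a thin black rubber pad) at the middle of the lid's front edge; at x = -193, y = 0, z = +6 mm from lid_hinge in the lid's axes, which are also its own.
- bushing (a point): Centre of the upper face of the round black bushing in the lid (35 mm outside, straight hole 14 mm across, 14 mm deep), 4 mm proud of the sheet; at x = -110, y = 0, z = +8 mm from lid_hinge. Axes as the lid's: z is the hole's axis, pointing out; with the lid shut it leans 30 degrees from vertical towards the box's -x. The two narrow knife slots beside it are not used.
- chili_piece: Loose bystander: piece of pale cheese with red chili flecks, 98 x 101 x 62 mm, origin under its centre.
- white_round: Loose bystander: small white round cheese, 101 x 97 x 46 mm, origin under its centre.
- pale_block: Loose bystander: plain pale yellow block, 58 x 105 x 52 mm, origin under its centre.

How it is judged:
By the outcome, as a careful person would: the job done as asked, in the order asked, and still so for the second after the job is handed in, with the robot touching nothing.
It also fails if it takes over 66 s, if anything falls off the work surface, if the arm or the gripper's body presses on something with over 40 N, if the wrist force passes 120 N, or if a joint passes its speed limit or range.

ROBOT

A 6-joint arm with a two-finger parallel gripper is mounted at the origin on a cart in front of the work surface, level with it; the furniture and walls round the work are solid. World frame = base frame: x ahead of the robot, y to its left, z up, the work surface at z = 0. Lengths are in m, angles in rad, forces in N, time in s.
With the tool pointing down it reaches from about 0.3 to 0.95 m from the base axis. Payload 3.1 kg.
Tool frame: the origin (TCP) lies where the fingers leave the gripper's body, on its centre line; the fingertips stand 73 mm ahead of it and the grasp point (between the pads) lies 54 mm ahead of it; z points along the fingers, y is the direction in which the jaws open and shut (so a half turn about z gives the same grasp; the last joint's range is limited). The gripper opens to 85 mm and grips with 20 to 120 N. Pads are 22 mm wide; open, the fingers measure 114 mm over their backs; the gripper's body (76 mm by 85 mm) begins 54 mm behind the grasp point. The pads swing forward as they close: fully open they stand 13 mm farther back than shut.
Start: joints at [-1.236, 0.308, 1.634, -0, 1.2, -0.07], TCP at [0.246, -0.575, 0.304] pointing down, gripper open.
Joint ranges: [-3.06, 3.06], [-0.79, 1.96], [0.05, 2.63], [-1.19, 4.34], [0.05, 2.64], [-2.94, 2.94]. Speed limits (rad/s): [2.79, 2.79, 3.14, 3.14, 3.14, 3.14].

INTERFACE

Orientations are given as a unit quaternion [w, x, y, z].
In Python, from station import env gives the robot as it stands.
- The arm moves only by the shell command python3 -m handwheel 'ROWS' [FORCE]. ROWS is JSON, a list of rows, each an object of numbers: "x", "y", "z": the shift along the tool's x, y, z in mm; "ax", "ay", "az": the turn, a rotation vector about the tool's x, y, z in rad; "gripper": the finger opening in mm, from 0 to 85.4. In form: [{"x": .., "y": .., "z": .., "ax": .., "ay": .., "az": .., "gripper": ..}, ...]. A call has 1 to 8 rows; each row is the pose to reach, as a shift and turn from the pose commanded when the call began, along the tool's axes at that moment; what a row does not reach only later rows make up. A row lasts 1/8 s, in which the tool goes at most 62.5 mm and 10.7 degrees, less where a joint would pass 70% of its speed; a pose out of reach is approached as far as the arm can. A call with a gripper value outside its range is refused whole. The fingers move at their own pace and stop on an object; FORCE is the grip in N (left out, the last holds). Time passes only in rows, so rows that repeat a pose let the fingers close. It gives the time, the measured TCP pose, the force and the opening at its end, in the units of the state.
- env.observe(): the state, without advancing time (a new reading comes with each control period).
- env.read_camera(name): name is "scene" or "top" or "wrist"; returns (picture, depth): 480x640x3 uint8, blue, green, red; 480x640 float32, m along the optical axis (not along the pixel's ray), 0 where there is no reading.
- env.camera_params(name): a dict with "fovy" (degrees; the focal length in pixels is half the picture's height over the tangent of half this angle, whatever the lens; pixels are square), "cx", "cy" (the principal point, pixels), "dist_coeffs" ([k1, k2, p1, p2, k3] as OpenCV has them; the pictures are not rectified), "origin" and "orientation" of the camera in the world; the wrist camera has in their place "tool_from_camera" (4x4, takes a point from camera to tool coordinates, whose origin is the TCP and whose axes are the flange's). Camera axes: x right, y down, z forward; pixel columns grow to the right and rows downward; lengths in m; the calibration is good to about 2 mm. A picture is of the moment at which its call begins: read the wrist's pose just before it. camera_params takes no time and is no camera call.
- env.close_job(): hands the job in, once; it reports no verdict.
Trained networks look in the newest picture that a camera, given by its name, has taken for a name from the list of things; names that differ only in an ending like _2 or _b are one class to them, and where a whole thing is asked for, a point or a joint stands for the part that bears it (a point fixed in the world has none). Each returns a list of dicts, best first, with "confidence" (0 to 1); they miss things now and then, are a little off and sometimes report something else, mostly with a low value. They report only what shows in the picture. A call takes as long as a camera call.
- env.look_for(camera, label): "rect" ([left, top, right, bottom] in pixels, round what is visible of it).
The state is a dict: "t": time; "qpos": joint angles; "dq": joint speeds; "joint_torque": joint torques, N m; "tcp_pos": TCP position; "ee_rot": TCP orientation; "ft_force": force on the tool from outside, world axes, zero at the start; "moment": the same for the moment, N m; "grip_width": finger opening in m.
Only numpy, scipy, OpenCV 4.12 (cv2) and the standard library are available. Lean on these libraries where they do the work, as an engineer would, in place of code of your own. Each camera call takes 0.05 s, during which the arm holds its last target. There are 200 camera calls.

## Working session

There is one attempt and no reset: what is moved stays moved. The work goes in short steps, Python scripts to look and compute and a shell command to move; the robot and the scene stay as the last step left them, time stands still between calls to the robot, and variables do not carry over. Pictures are saved under pics/ and viewed, about 8 in all and at most 12, crops included, and the job is handed in when it is done.

```bash
mkdir -p pics; cat > h.py <<'E'
import numpy as np, cv2
from station import env
from scipy.spatial.transform import Rotation as R
def rot(q): return R.from_quat([q[1],q[2],q[3],q[0]])
def cam(name):
    p=env.camera_params(name); s=env.observe()
    f=240/np.tan(np.radians(p["fovy"])/2)
    K=np.array([[f,0,p["cx"]],[0,f,p["cy"]],[0,0,1]]); d=np.array(p["dist_coeffs"],float)
    T=np.eye(4)
    if "origin" in p:
        T[:3,:3]=rot(p["orientation"]).as_matrix(); T[:3,3]=p["origin"]
    else:
        T[:3,:3]=rot(s["ee_rot"]).as_matrix(); T[:3,3]=s["tcp_pos"]; T=T@np.array(p["tool_from_camera"])
    return K,d,T
def cloud(name,depth,KdT=None):
    K,d,T=KdT or cam(name)
    v,u=np.mgrid[:480,:640]; 
    n=cv2.undistortPoints(np.stack([u,v],-1).reshape(-1,1,2).astype(np.float64),K,d).reshape(480,640,2)
    P=np.dstack([n[...,0]*depth,n[...,1]*depth,depth])@T[:3,:3].T+T[:3,3]
    P[depth<=0]=np.nan
    return P
def proj(KdT,pts):
    K,d,T=KdT; Ti=np.linalg.inv(T)
    return cv2.projectPoints(np.atleast_2d(pts).astype(float),cv2.Rodrigues(Ti[:3,:3])[0],Ti[:3,3],K,d)[0].reshape(-1,2)
E
python3 - <<'E'
from h import *
s=env.observe(); print(s)
for n in ("scene","top"):
    KdT=cam(n); im,dp=env.read_camera(n); cv2.imwrite(f"pics/{n}0.png",im); np.save(f"{n}0.npy",dp)
    print(n,KdT[2].round(3).tolist(),KdT[0][0,0])
    P=cloud(n,dp,KdT); np.save(f"{n}0P.npy",P)
    for l in ("cheese_iron","hanger","steriliser","lid","lid_tab","bushing","chili_piece","white_round","pale_block"):
        for r in env.look_for(n,l)[:2]:
            x0,y0,x1,y1=r["rect"]; u,v=int((x0+x1)/2),int((y0+y1)/2)
            print(l,np.round(r["rect"]).tolist(),round(r["confidence"],2),P[min(v,479),min(u,639)].round(3))
E
```

```text
{'t': 0.0, 'qpos': array([-1.23570112e+00,  3.09032753e-01,  1.63523647e+00,  1.98365717e-05,
        1.19971529e+00, -6.97175105e-02]), 'dq': array([-0.00058923, -0.00047874, -0.0008798 , -0.00097965,  0.00072719,
        0.00055251]), 'joint_torque': array([-2.23112205e-03, -4.15255988e+01, -2.76665980e+01, -3.02474918e-04,
        1.03195748e-02, -9.26082635e-06]), 'tcp_pos': array([ 0.24589843, -0.57385307,  0.30260584]), 'ee_rot': array([-1.18663939e-03,  9.79585695e-01,  2.01023469e-01, -1.49063601e-04]), 'ft_force': array([-0.38343968, -0.29683903,  0.45830818]), 'moment': array([ 0.06892953,  0.01694646, -0.00545605]), 'grip_width': 0.08554360184584432}
scene [[-0.876, -0.361, 0.32, 0.107], [-0.482, 0.629, -0.61, 0.738], [0.019, -0.689, -0.725, 1.01], [0.0, 0.0, 0.0, 1.0]] 585.5404888511616
cheese_iron [328.0, 147.0, 361.0, 201.0] 0.68 [ 0.532 -0.229  0.135]
hanger [306.0, 143.0, 375.0, 239.0] 0.82 [ 0.578 -0.314 -0.003]
hanger [329.0, 147.0, 362.0, 198.0] 0.4 [ 0.522 -0.211  0.158]
steriliser [164.0, 206.0, 293.0, 376.0] 0.58 [0.546 0.22  0.182]
lid [161.0, 206.0, 292.0, 333
[... 632 characters left out ...]
nger [405.0, 174.0, 469.0, 252.0] 0.56 [ 0.553 -0.255  0.011]
steriliser [184.0, 136.0, 290.0, 248.0] 0.72 [0.571 0.176 0.204]
steriliser [186.0, 136.0, 292.0, 247.0] 0.7 [0.573 0.172 0.203]
lid [187.0, 138.0, 294.0, 247.0] 0.77 [0.571 0.17  0.205]
lid [417.0, 200.0, 475.0, 221.0] 0.51 [ 0.532 -0.232  0.187]
lid_tab [185.0, 134.0, 293.0, 243.0] 0.92 [0.579 0.172 0.204]
bushing [184.0, 136.0, 294.0, 244.0] 0.95 [0.575 0.174 0.205]
chili_piece [177.0, 295.0, 232.0, 336.0] 0.61 [0.328 0.274 0.06 ]
white_round [426.0, 280.0, 474.0, 322.0] 0.61 [ 0.35  -0.265  0.05 ]
pale_block [325.0, 242.0, 362.0, 290.0] 0.71 [ 0.431 -0.033  0.053]
pale_block [186.0, 136.0, 292.0, 249.0] 0.6 [0.572 0.174 0.202]
```

```bash
python3 - <<'E'
import cv2,numpy as np
t=cv2.imread("pics/top0.png")[110:350,150:510]; s=cv2.imread("pics/scene0.png")[120:460,140:460]
t=cv2.resize(t,None,fx=2,fy=2,interpolation=cv2.INTER_CUBIC); s=cv2.resize(s,None,fx=1.75,fy=1.75,interpolation=cv2.INTER_CUBIC)
cv2.imwrite("pics/t1.png",t); cv2.imwrite("pics/s1.png",s)
E
```

```text
(no output)
```

View pics/t1.png

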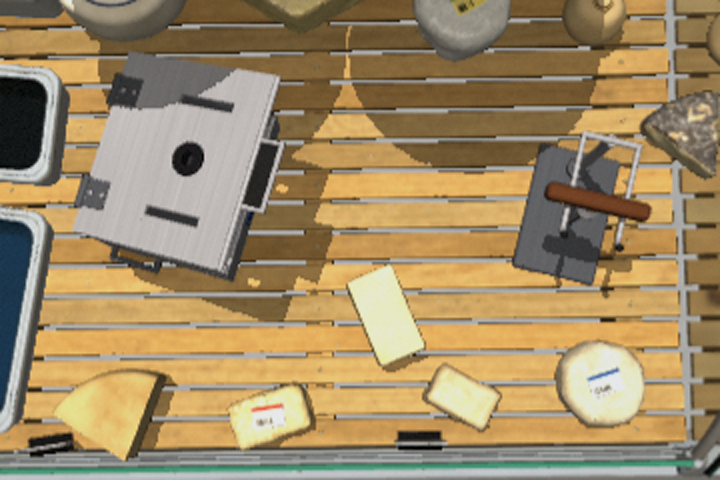

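View pics/s1.png

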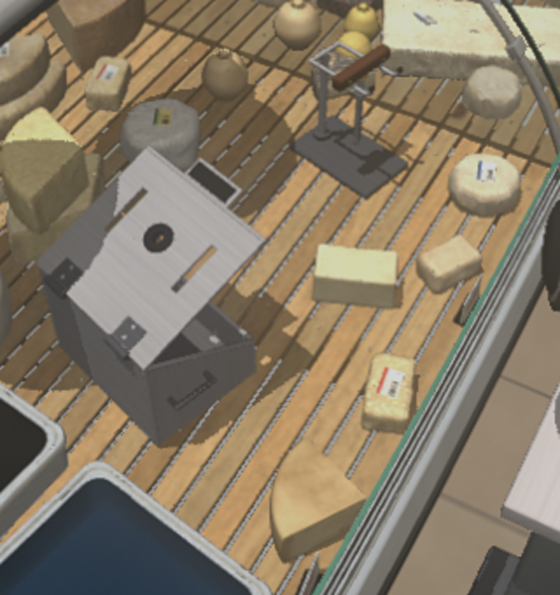

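The top view shows the bushing at crop (188,158), the tab pad at (262,175) on the lid's right (−y) edge and the iron's bar from (550,190) to (648,212). In the scene view the lid stands open, and no cheese is near the box or hanger. Next I'll measure them.

```bash
cat > m.py <<'E'
from h import *
def lidfit(im,P,KdT,cb,ct,rad=60,win=14):
    """cb,ct: approx pixel of bushing, tab pad."""
    g=im.max(axis=2); T=KdT[2]
    v,u=np.mgrid[:480,:640]
    m=(np.hypot(u-cb[0],v-cb[1])<rad)&np.isfinite(P[...,0])&(g>110)&(P[...,2]>.06)
    X=P[m]
    best=None;rng=np.random.default_rng(0)
    for _ in range(300):
        a=X[rng.choice(len(X),3,False)]; n=np.cross(a[1]-a[0],a[2]-a[0]); n/=np.linalg.norm(n)+1e-12
        k=abs((X-a[0])@n)<.004
        if best is None or k.sum()>best.sum(): best=k
    for _ in range(3):
        c=X[best].mean(0); n=np.linalg.svd(X[best]-c,full_matrices=False)[2][2]; n*=np.sign(n[2]); best=abs((X-c)@n)<.004
    def onplane(px,h):
        q=cv2.undistortPoints(np.array([[px]],float),KdT[0],KdT[1]).ravel()
        d=T[:3,:3]@np.array([q[0],q[1],1]); o=T[:3,3]
        return o+d*(((c+n*h-o)@n)/(d@n))
    def blob(c0):
        x,y=map(int,c0); sub=g[y-win:y+win+1,x-win:x+win+1]; b=(sub<90).astype(np.uint8)
        k,l,st,ce=cv2.connectedComponentsWithStats(b); i=1+np.argmax(st[1:,4]); return ce[i]+[x-win,y-win],st[i]
    bp,s1=blob(cb); B=onplane(bp,.004)
    tp,s2=blob(ct); Tb=onplane(tp,.002)
    return n,B,Tb,bp,tp,s1,s2,best.sum(),(X[best]-c)@n
E
python3 - <<'E'
from m import *
print(np.round(env.camera_params("wrist")["tool_from_camera"],3).tolist(), env.camera_params("wrist")["fovy"])
for nme,cb,ct in (("top",(244,189),(281,197)),("scene",(230,256),(262,225))):
    im=cv2.imread(f"pics/{nme}0.png");P=np.load(f"{nme}0P.npy");K=cam(nme)
    n,B,Tb,bp,tp,s1,s2,k,res=lidfit(im,P,K,cb,ct)
    print(nme,"n",n.round(3),"tilt",np.degrees(np.arccos(n[2])).round(1),"B",B.round(4),"T",Tb.round(4),bp,tp,s1,s2,k,res.std())
    e=B-Tb; print("dist B-T",np.linalg.norm(e)); e-=n*(e@n); e/=np.linalg.norm(e); print("lid x",e.round(3),"pitch",np.degrees(np.arcsin(e[2])),"yaw",np.degrees(np.arctan2(e[1],e[0])),"hinge",(B+e*.11-.008*n).round(4))
    hsv=cv2.cvtColor(im,cv2.COLOR_BGR2HSV)
    m=((hsv[...,0]<12)|(hsv[...,0]>172))&(hsv[...,1]>110)&(P[...,2]>.155)&(P[...,2]<.22)&(abs(P[...,0]-.53)<.1)&(abs(P[...,1]+.23)<.1)
    kk,l,st,ce=cv2.connectedComponentsWithStats(m.astype(np.uint8)); i=1+np.argmax(st[1:,4])
    X=P[l==i]; c,(w,h),a=cv2.minAreaRect(X[:,:2].astype(np.float32)*1000); d=np.linalg.svd(X[:,:2]-X[:,:2].mean(0),full_matrices=False)[2][0]
    print("bar n",len(X),"c",np.round(c,1),"wh",w,h,"dir",d,"yaw",np.degrees(np.arctan2(d[1],d[0])),"mean",X.mean(0).round(4),"ztop",np.percentile(X[:,2],[5,50,95]).round(4),st[i])
    # prongs
    m=(abs(P[...,2]-.165)<.025)&(abs(P[...,0]-.53)<.12)&(abs(P[...,1]+.23)<.12)&(l!=i)
    Y=P[m]; print("hanger pts",len(Y),Y.min(0).round(3),Y.max(0).round(3))
E
```

```text
[[0.001, -0.955, -0.296, 0.075], [1.0, 0.001, 0.0, -0.001], [-0.0, -0.296, 0.955, -0.068], [0.0, 0.0, 0.0, 1.0]] 59.76419107410164
top n [0.114 0.366 0.923] tilt 22.6 B [0.5759 0.1624 0.2078] T [0.5537 0.0896 0.2373] [243.61165049 189.14563107] [279.80952381 197.05860806] [  6   6  16  17 206] [  4   0  18  29 273] 5979 0.0013775467138808593
dist B-T 0.08164323846661864
lid x [ 0.269  0.883 -0.384] pitch -22.574239223103355 yaw 73.03146099074931 hinge [0.6046 0.2566 0.1582]
bar n 348 c [ 532.5 -237.6] wh 101.46866607666016 17.0919189453125 dir [0.2606879  0.96542313] yaw 74.88911647133955 mean [ 0.5321 -0.2353  0.1847] ztop [0.1804 0.1851 0.1878] [423 201  52  19 348]
hanger pts 582 [ 0.483 -0.29   0.14 ] [ 0.607 -0.188  0.19 ]
scene n [0.112 0.363 0.925] tilt 22.3 B [0.577  0.165  0.2048] T [0.5549 0.0901 0.2347] [229.79187817 255.5177665 ] [260.63821138 223.61382114] [  6   6  17  16 197] [  0   2  26  23 246] 6422 0.001603056707489566
dist B-T 0.08360956803385405
lid x [ 0.261  0.888 -0.38 ] pitch -22.31431882981194 yaw 73.60868823654546 hinge [0.6048 0.2597 0.1556]
bar n 18 c [ 541.5 -210.6] wh 27.26028823852539 6.78304386138916 dir [0.2608162  0.96538848] yaw 74.88150169570693 mean [ 0.5412 -0.21    0.184 ] ztop [0.1817 0.1842 0.1862] [334 158  10   6  18]
hanger pts 630 [ 0.486 -0.292  0.14 ] [ 0.606 -0.186  0.189]
```

```bash
python3 - <<'E'
from h import *
a=cv2.imread("pics/top0.png"); b=cv2.imread("pics/scene0.png")
cv2.imwrite("pics/both.png",cv2.resize(np.hstack([a[:,300:],b[:,200:]]),None,fx=1.02,fy=1.02))
for nme in ("top","scene"):
    P=np.load(nme+"0P.npy"); 
    for y in np.arange(-.62,-.3,.03):
        m=(abs(P[...,1]-y)<.015)
        print(nme,round(y,2),[(round(x,2),round(float(np.nanmax(P[m&(abs(P[...,0]-x)<.03)][:,2],initial=-1)),2)) for x in np.arange(.12,.75,.06)])
E
```

```text
top -0.62 [(np.float64(0.12), -0.83), (np.float64(0.18), -1.0), (np.float64(0.24), 0.04), (np.float64(0.3), 0.06), (np.float64(0.36), 0.06), (np.float64(0.42), 0.06), (np.float64(0.48), 0.06), (np.float64(0.54), 0.08), (np.float64(0.6), 0.08), (np.float64(0.66), 0.05), (np.float64(0.72), 0.05)]
top -0.59 [(np.float64(0.12), -0.83), (np.float64(0.18), -1.0), (np.float64(0.24), 0.04), (np.float64(0.3), 0.06), (np.float64(0.36), 0.06), (np.float64(0.42), 0.06), (np.float64(0.48), 0.06), (np.float64(0.54), 0.06), (np.float64(0.6), 0.06), (np.float64(0.66), 0.05), (np.float64(0.72), 0.05)]
top -0.56 [(np.float64(0.12), -0.83), (np.float64(0.18), -1.0), (np.float64(0.24), 0.04), (np.float64(0.3), 0.06), (np.float64(0.36), 0.06), (np.float64(0.42), 0.06), (np.float64(0.48), 0.06), (np.float64(0.54), 0.07), (np.float64(0.6), 0.06), (np.float64(0.66), 0.06), (np.float64(0.72), 0.05)]
top -0.53 [(np.float64(0.12), -0.83), (np.float64(0.18), -1.0), (np.float64(0.24), 0.29), (np.float64(0.3), 0.01), (np.float64(0.36), 0.06), (np.float64(0.42), 0.06), (np.float64(0.48), 0.07), (np.float64(0.54), 
[... 4726 characters left out ...]
0.32), (np.float64(0.54), 0.36), (np.float64(0.6), 0.39), (np.float64(0.66), 0.41), (np.float64(0.72), 0.44)]
scene -0.35 [(np.float64(0.12), -1.0), (np.float64(0.18), 0.61), (np.float64(0.24), 0.08), (np.float64(0.3), 0.03), (np.float64(0.36), 0.19), (np.float64(0.42), 0.0), (np.float64(0.48), 0.01), (np.float64(0.54), 0.33), (np.float64(0.6), 0.04), (np.float64(0.66), 0.04), (np.float64(0.72), 0.43)]
scene -0.32 [(np.float64(0.12), 0.62), (np.float64(0.18), 0.62), (np.float64(0.24), 0.08), (np.float64(0.3), 0.04), (np.float64(0.36), 0.04), (np.float64(0.42), 0.0), (np.float64(0.48), 0.01), (np.float64(0.54), 0.0), (np.float64(0.6), 0.01), (np.float64(0.66), 0.03), (np.float64(0.72), 0.48)]
```

View pics/both.png

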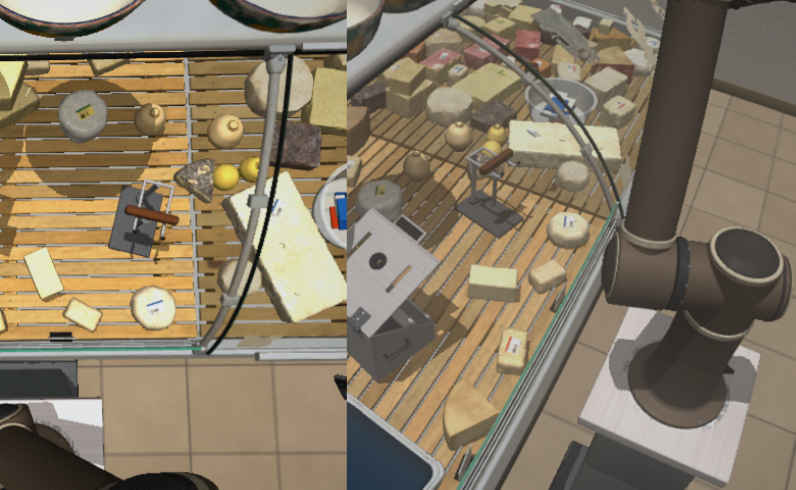

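The glass side panel is at about y=-0.40 and slopes from z≈0.1 at x=0.27 to 0.41 at x=0.66. I'll stay at small x and go over its low end.

```bash
python3 -m handwheel '[{"z":-60,"gripper":0},{"z":-90,"gripper":0},{"x":121,"y":-246,"z":-90,"gripper":0},{"x":121,"y":-246,"z":-90,"gripper":0},{"x":121,"y":-246,"z":-90,"gripper":0},{"x":121,"y":-246,"z":-90,"gripper":0},{"x":121,"y":-246,"z":-90,"gripper":0},{"x":121,"y":-246,"z":-90,"gripper":0}]' 40
cat > go.py <<'E'
import sys
from h import *
# args: target TCP world x y z(m) [tool z dir, tool x dir]; prints shift (mm) and rotvec in tool axes
def rows(p,zd=None,xd=None,verbose=True):
    s=env.observe(); Rm=rot(s["ee_rot"]); d=Rm.inv().apply(np.array(p)-s["tcp_pos"])*1000
    a=np.zeros(3)
    if zd is not None:
        z=np.array(zd,float);z/=np.linalg.norm(z); x=np.array(xd,float); x-=z*(x@z); x/=np.linalg.norm(x)
        a=(Rm.inv()*R.from_matrix(np.c_[x,np.cross(z,x),z])).as_rotvec()
    print("t",round(s["t"],2),"tcp",s["tcp_pos"].round(4),"F",s["ft_force"].round(1),"w",round(s["grip_width"]*1000,1),"q",s["qpos"].round(2),"| shift",d.round(1),"turn",a.round(4)); return d,a
E
python3 -c "
from go import *
rows([.554,.084,.40],[0,0,-1],[.9,.43,0])"
```

```text
t 1.0 tcp [ 0.2461 -0.5745  0.3039] F [-0.2  0.2  0.1] w 85.5 q [-1.24  0.31  1.63 -0.    1.2  -0.07] | shift [ 542.3 -484.   -96.1] turn [ 0.      0.     -0.0409]invalid input
```

```bash
python3 -m handwheel '[{"x":0,"y":0,"z":-60,"ax":0,"ay":0,"az":0,"gripper":0},{"x":0,"y":0,"z":-90,"ax":0,"ay":0,"az":0,"gripper":0},{"x":121,"y":-246,"z":-90,"ax":0,"ay":0,"az":0,"gripper":0},{"x":121,"y":-246,"z":-90,"ax":0,"ay":0,"az":0,"gripper":0},{"x":121,"y":-246,"z":-90,"ax":0,"ay":0,"az":0,"gripper":0},{"x":121,"y":-246,"z":-90,"ax":0,"ay":0,"az":0,"gripper":0},{"x":121,"y":-246,"z":-90,"ax":0,"ay":0,"az":0,"gripper":0},{"x":121,"y":-246,"z":-90,"ax":0,"ay":0,"az":0,"gripper":0}]' 40; echo
python3 -c "
from go import *
rows([.554,.084,.40],[0,0,-1],[.9,.43,0])"
```

```text
t: 2.0
tcp_pos: [0.2605, -0.2994, 0.3942]
ee_rot: [0.001, 0.979, 0.202, 0.0]
ft_force: [0.2, 0.8, 0.1]
grip_width: -0.0002

t 2.0 tcp [ 0.2605 -0.2994  0.3942] F [0.2 0.8 0.1] w -0.2 q [-0.96 -0.24  2.02 -0.    1.36  0.2 ] | shift [ 421.3 -235.8   -6. ] turn [ 0.0015 -0.0003 -0.0386]
```

```bash
python3 -m handwheel '[{"x":421,"y":-236,"z":-6,"ax":0,"ay":0,"az":0,"gripper":0},{"x":421,"y":-236,"z":-6,"ax":0,"ay":0,"az":0,"gripper":0},{"x":421,"y":-236,"z":-6,"ax":0,"ay":0,"az":0,"gripper":0},{"x":421,"y":-236,"z":-6,"ax":0,"ay":0,"az":0,"gripper":0},{"x":421,"y":-236,"z":-6,"ax":0,"ay":0,"az":0,"gripper":0},{"x":421,"y":-236,"z":-6,"ax":0,"ay":0,"az":0,"gripper":0},{"x":421,"y":-236,"z":-6,"ax":0,"ay":0,"az":0,"gripper":0},{"x":421,"y":-236,"z":-6,"ax":0,"ay":0,"az":0,"gripper":0}]'; echo
python3 -c "
from go import *
rows([.554,.084,.31])"
```

```text
t: 3.0
tcp_pos: [0.557, 0.0835, 0.3994]
ee_rot: [0.0, 0.98, 0.201, 0.0]
ft_force: [0.6, 0.3, -0.2]
grip_width: 0.0001

t 3.0 tcp [0.557  0.0835 0.3994] F [ 0.6  0.3 -0.2] w 0.1 q [ 0.07  0.11  1.67 -0.    1.35  1.24] | shift [-2.6 -1.7 89.4] turn [0. 0. 0.]
```

```bash
python3 -m handwheel '[{"x":0,"y":0,"z":50,"ax":0,"ay":0,"az":0,"gripper":0},{"x":0,"y":0,"z":85,"ax":0,"ay":0,"az":0,"gripper":0},{"x":0,"y":0,"z":105,"ax":0,"ay":0,"az":0,"gripper":0},{"x":0,"y":0,"z":125,"ax":0,"ay":0,"az":0,"gripper":0}]'; echo
python3 -m handwheel '[{"x":0,"y":0,"z":20,"ax":0,"ay":0,"az":0,"gripper":0},{"x":0,"y":0,"z":40,"ax":0,"ay":0,"az":0,"gripper":0},{"x":0,"y":0,"z":60,"ax":0,"ay":0,"az":0,"gripper":0},{"x":0,"y":0,"z":80,"ax":0,"ay":0,"az":0,"gripper":0},{"x":0,"y":0,"z":100,"ax":0,"ay":0,"az":0,"gripper":0},{"x":0,"y":0,"z":115,"ax":0,"ay":0,"az":0,"gripper":0},{"x":0,"y":0,"z":125,"ax":0,"ay":0,"az":0,"gripper":0}]'; echo
python3 - <<'E'
from h import *
im,_=env.read_camera("scene"); cv2.imwrite("pics/s2.png",cv2.resize(im[150:430,100:420],None,fx=2,fy=2))
E
```

```text
t: 3.5
tcp_pos: [0.5556, 0.0811, 0.2735]
ee_rot: [0.0, 0.98, 0.201, -0.0]
ft_force: [-0.8, -0.4, -0.1]
grip_width: -0.0003

t: 4.38
tcp_pos: [0.5549, 0.0815, 0.1488]
ee_rot: [0.0, 0.98, 0.201, -0.0]
ft_force: [-0.2, 0.2, 0.2]
grip_width: 0.0001
```

View pics/s2.png

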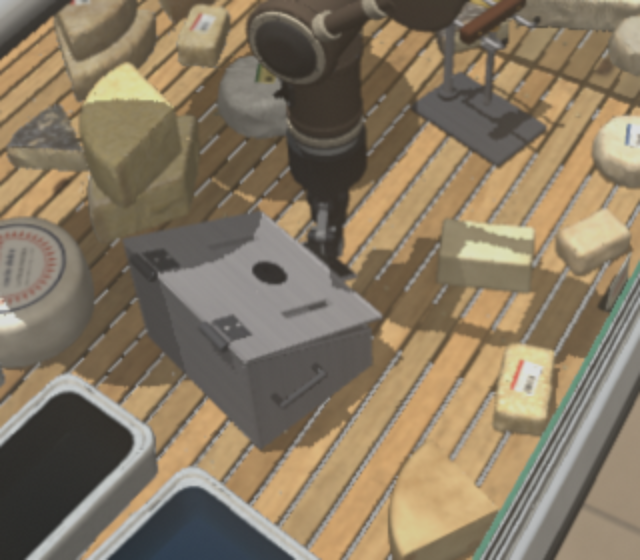

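The fingers are on the tab and the lid is nearly shut. Continue slowly.

```bash
python3 -m handwheel '[{"x":0,"y":0,"z":5,"ax":0,"ay":0,"az":0,"gripper":0},{"x":0,"y":0,"z":10,"ax":0,"ay":0,"az":0,"gripper":0},{"x":0,"y":0,"z":13,"ax":0,"ay":0,"az":0,"gripper":0},{"x":0,"y":0,"z":15,"ax":0,"ay":0,"az":0,"gripper":0}]'; echo
python3 -m handwheel '[{"x":0,"y":0,"z":1,"ax":0,"ay":0,"az":0,"gripper":0},{"x":0,"y":0,"z":2,"ax":0,"ay":0,"az":0,"gripper":0},{"x":0,"y":0,"z":2,"ax":0,"ay":0,"az":0,"gripper":0}]'; echo
```

```text
t: 4.92
tcp_pos: [0.5548, 0.0821, 0.1351]
ee_rot: [0.0, 0.98, 0.201, 0.0]
ft_force: [-0.6, 0.7, 5.1]
grip_width: -0.0

t: 5.3
tcp_pos: [0.555, 0.0822, 0.1348]
ee_rot: [-0.0, 0.98, 0.201, 0.0]
ft_force: [-3.6, 0.3, 10.2]
grip_width: 0.0002
```

```bash
python3 -m handwheel '[{"x":0,"y":0,"z":2,"ax":0,"ay":0,"az":0,"gripper":0},{"x":0,"y":0,"z":2,"ax":0,"ay":0,"az":0,"gripper":0}]'; echo
python3 -m handwheel '[{"x":0,"y":0,"z":-40,"ax":0,"ay":0,"az":0,"gripper":0},{"x":0,"y":0,"z":-100,"ax":0,"ay":0,"az":0,"gripper":0},{"x":0,"y":0,"z":-160,"ax":0,"ay":0,"az":0,"gripper":0},{"x":0,"y":0,"z":-220,"ax":0,"ay":0,"az":0,"gripper":45},{"x":0,"y":0,"z":-220,"ax":0,"ay":0,"az":0,"gripper":45}]'; echo
python3 -c "
from go import *
# wrist view pose of bushing in the insertion orientation
xb=np.array([np.cos(np.radians(73.3)),np.sin(np.radians(73.3)),0]); n=-.5*xb+np.array([0,0,.866]); lx=.866*xb+np.array([0,0,.5])
B=np.array([.5762,.1629,.1089])
rows(B+n*.22,-n,lx)"
```

```text
t: 5.55
tcp_pos: [0.5552, 0.0824, 0.1344]
ee_rot: [-0.0, 0.98, 0.201, 0.0]
ft_force: [-7.6, -0.6, 17.9]
grip_width: -0.0002

t: 6.18
tcp_pos: [0.5575, 0.0823, 0.3581]
ee_rot: [0.001, 0.98, 0.201, 0.007]
ft_force: [0.3, 0.4, 0.5]
grip_width: 0.036

t 6.17 tcp [0.5575 0.0823 0.3581] F [0.3 0.4 0.5] w 36.0 q [ 0.07  0.14  1.73 -0.    1.26  1.24] | shift [-22.4  17.3  58.4] turn [ 0.2384  0.4795 -0.8508]
```

```bash
python3 -m handwheel '[{"x":-22,"y":17,"z":20,"ax":0.2384,"ay":0.4795,"az":-0.8508,"gripper":45},{"x":-22,"y":17,"z":58,"ax":0.2384,"ay":0.4795,"az":-0.8508,"gripper":45},{"x":-22,"y":17,"z":58,"ax":0.2384,"ay":0.4795,"az":-0.8508,"gripper":45},{"x":-22,"y":17,"z":58,"ax":0.2384,"ay":0.4795,"az":-0.8508,"gripper":45},{"x":-22,"y":17,"z":58,"ax":0.2384,"ay":0.4795,"az":-0.8508,"gripper":45},{"x":-22,"y":17,"z":58,"ax":0.2384,"ay":0.4795,"az":-0.8508,"gripper":45},{"x":-22,"y":17,"z":58,"ax":0.2384,"ay":0.4795,"az":-0.8508,"gripper":45},{"x":-22,"y":17,"z":58,"ax":0.2384,"ay":0.4795,"az":-0.8508,"gripper":45}]'; echo
python3 - <<'E'
from go import *
xb=np.array([np.cos(np.radians(73.3)),np.sin(np.radians(73.3)),0]); n=-.5*xb+np.array([0,0,.866]); lx=.866*xb+np.array([0,0,.5])
B=np.array([.5762,.1629,.1089])
rows(B+n*.22,-n,lx)
K=cam("wrist"); im,dp=env.read_camera("wrist"); cv2.imwrite("pics/w0.png",im); np.save("w0.npy",dp)
P=cloud("wrist",dp,K); np.save("w0P.npy",P); import pickle; pickle.dump(K,open("w0K.pkl","wb")); print(proj(K,B))
print(env.look_for("wrist","bushing")[:1])
E
```

```text
t: 7.18
tcp_pos: [0.5406, 0.0578, 0.2923]
ee_rot: [-0.158, 0.777, 0.575, 0.202]
ft_force: [-0.6, -0.4, 0.0]
grip_width: 0.0448

t 7.17 tcp [0.5406 0.0578 0.2923] F [-0.6 -0.4  0. ] w 44.8 q [-0.2   0.14  1.94  0.59  1.1  -0.18] | shift [ 4.3  3.8 -5.8] turn [-0.0118  0.0055 -0.0079]
[[324.01636399 209.93601089]]
[{'rect': [174.5, 35.7, 480.8, 328.9], 'confidence': 0.56}]
```

View pics/w0.png

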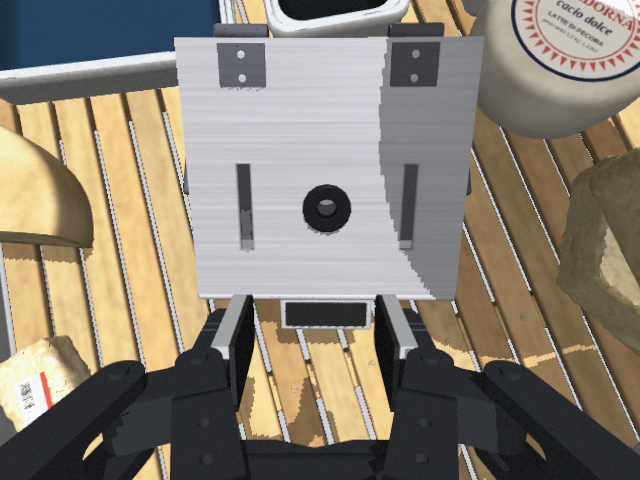

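The wrist view shows the shut lid head on, with the bushing at (327,208), the tab pad at (326,315) and the prediction at (324,210). Fitting it precisely now.

```bash
python3 - <<'E'
from m import *
import pickle
im=cv2.imread("pics/w0.png");P=np.load("w0P.npy");K=pickle.load(open("w0K.pkl","rb"))
n,B,Tb,bp,tp,s1,s2,k,res=lidfit(im,P,K,(326,208),(326,315),rad=85,win=34)
print(bp,tp,s1,s2,k,res.std())
# bushing outline ellipse: filled outer contour
g=im.max(2)[170:246,288:364]; cs,_=cv2.findContours((g<80).astype(np.uint8),cv2.RETR_EXTERNAL,cv2.CHAIN_APPROX_NONE)
c=max(cs,key=cv2.contourArea); print("ell",cv2.fitEllipse(c))
e=B-Tb; print("dist",np.linalg.norm(e)); e-=n*(e@n); e/=np.linalg.norm(e)
print("n",n.round(4),"tilt",np.degrees(np.arccos(n[2])),"B",B.round(4),"T",Tb.round(4),"lx",e.round(4),"yaw",np.degrees(np.arctan2(e[1],e[0])),"yaw n",np.degrees(np.arctan2(-n[1],-n[0])))
# also with depth direct
E
```

```text
[326.3008596  208.26361032] [326. 314.] [  11   10   48   48 1745] [   0   22   69   23 1587] 19675 0.0006874803564224877
ell ((38.298683166503906, 38.117210388183594), (46.46650695800781, 46.97709274291992), 64.77095031738281)
dist 0.08363925488723056
n [-0.1477 -0.4785  0.8656] tilt 30.050081725898647 B [0.5782 0.1641 0.1072] T [0.5577 0.0957 0.0636] lx [0.2493 0.8289 0.5007] yaw 73.25888727296231 yaw n 72.84711277304147
```

```bash
python3 - <<'E'
from go import *
a=np.radians(74.9)
rows([.5325,-.236,.40],[0,0,-1],[np.cos(a),np.sin(a),0])
E
```

```text
t 7.28 tcp [0.5408 0.058  0.2928] F [-0.3 -0.1 -0.2] w 45.1 q [-0.2   0.14  1.94  0.59  1.11 -0.19] | shift [-193.1   75.2 -234.7] turn [-0.0055 -0.5186 -0.0308]
```

```bash
python3 -m handwheel '[{"x":-193,"y":75,"z":-235,"ax":-0.0055,"ay":-0.5186,"az":-0.0308,"gripper":45},{"x":-193,"y":75,"z":-235,"ax":-0.0055,"ay":-0.5186,"az":-0.0308,"gripper":45},{"x":-193,"y":75,"z":-235,"ax":-0.0055,"ay":-0.5186,"az":-0.0308,"gripper":45},{"x":-193,"y":75,"z":-235,"ax":-0.0055,"ay":-0.5186,"az":-0.0308,"gripper":45},{"x":-193,"y":75,"z":-235,"ax":-0.0055,"ay":-0.5186,"az":-0.0308,"gripper":45},{"x":-193,"y":75,"z":-235,"ax":-0.0055,"ay":-0.5186,"az":-0.0308,"gripper":45},{"x":-193,"y":75,"z":-235,"ax":-0.0055,"ay":-0.5186,"az":-0.0308,"gripper":45},{"x":-193,"y":75,"z":-235,"ax":-0.0055,"ay":-0.5186,"az":-0.0308,"gripper":45}]'; echo
python3 - <<'E'
from go import *
env.read_camera("top")
K=cam("wrist"); im,dp=env.read_camera("wrist"); cv2.imwrite("pics/w1.png",im)
P=cloud("wrist",dp,K); np.save("w1P.npy",P); import pickle; pickle.dump(K,open("w1K.pkl","wb"))
hsv=cv2.cvtColor(im,cv2.COLOR_BGR2HSV)
m=((hsv[...,0]<14)|(hsv[...,0]>172))&(hsv[...,1]>100)&(P[...,2]>.165)&(P[...,2]<.21)
k,l,st,ce=cv2.connectedComponentsWithStats(m.astype(np.uint8)); i=1+np.argmax(st[1:,4])
X=P[l==i]; X=X[X[:,2]>np.median(X[:,2])-.006]
c,wh,_=cv2.minAreaRect(X[:,:2].astype(np.float32)*1000); d=np.linalg.svd(X[:,:2]-X[:,:2].mean(0),full_matrices=False)[2][0]
print(st[i],"c",np.round(c,1),wh,"yaw",np.degrees(np.arctan2(d[1],d[0])),X.mean(0).round(4),np.percentile(X[:,2],[5,50,95]).round(4))
a=np.arctan2(d[1],d[0]); rows([c[0]/1000,c[1]/1000,.175+.054],[0,0,-1],[np.cos(a),np.sin(a),0])
E
```

```text
t: 8.28
tcp_pos: [0.5322, -0.2347, 0.3993]
ee_rot: [-0.001, 0.793, 0.609, 0.0]
ft_force: [0.3, 1.3, 0.1]
grip_width: 0.0453

[ 306  148   26  141 3250] c [ 534.  -238.6] (102.22894287109375, 17.31010627746582) yaw -104.42313989443191 [ 0.5347 -0.2357  0.1825] [0.1802 0.1826 0.184 ]
t 8.38 tcp [ 0.5324 -0.2348  0.3995] F [0.3 0.6 0.5] w 44.8 q [-0.49  0.15  1.63  0.    1.36 -0.23] | shift [ -3.4   2.7 170.5] turn [-1.6000e-03  1.9000e-03  3.1317e+00]
```

View pics/w1.png

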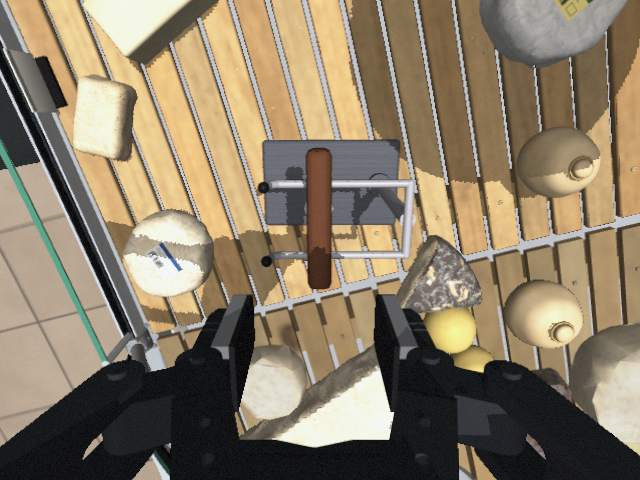

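```bash
python3 -m handwheel '[{"x":-3.5,"y":2.5,"z":50,"ax":0,"ay":0,"az":-0.01,"gripper":45},{"x":-3.5,"y":2.5,"z":100,"ax":0,"ay":0,"az":-0.01,"gripper":45},{"x":-3.5,"y":2.5,"z":130,"ax":0,"ay":0,"az":-0.01,"gripper":45},{"x":-3.5,"y":2.5,"z":150,"ax":0,"ay":0,"az":-0.01,"gripper":45},{"x":-3.5,"y":2.5,"z":164,"ax":0,"ay":0,"az":-0.01,"gripper":45},{"x":-3.5,"y":2.5,"z":170,"ax":0,"ay":0,"az":-0.01,"gripper":45},{"x":-3.5,"y":2.5,"z":170,"ax":0,"ay":0,"az":-0.01,"gripper":45}]'; echo
python3 -m handwheel '[{"x":0,"y":0,"z":0,"ax":0,"ay":0,"az":0,"gripper":25},{"x":0,"y":0,"z":0,"ax":0,"ay":0,"az":0,"gripper":12},{"x":0,"y":0,"z":0,"ax":0,"ay":0,"az":0,"gripper":12},{"x":0,"y":0,"z":0,"ax":0,"ay":0,"az":0,"gripper":12},{"x":0,"y":0,"z":0,"ax":0,"ay":0,"az":0,"gripper":12}]' 60; echo
```

```text
t: 9.25
tcp_pos: [0.5342, -0.2402, 0.2304]
ee_rot: [0.0, 0.791, 0.612, 0.0]
ft_force: [-1.1, -0.6, 0.2]
grip_width: 0.0451

t: 9.88
tcp_pos: [0.5346, -0.2407, 0.2315]
ee_rot: [0.001, 0.791, 0.612, 0.001]
ft_force: [0.0, 0.7, 6.2]
grip_width: 0.0171
```

```bash
python3 -m handwheel '[{"x":0,"y":0,"z":-10,"ax":0,"ay":0,"az":0,"gripper":12},{"x":0,"y":0,"z":-40,"ax":0,"ay":0,"az":0,"gripper":12},{"x":0,"y":0,"z":-80,"ax":0,"ay":0,"az":0,"gripper":12},{"x":0,"y":0,"z":-120,"ax":0,"ay":0,"az":0,"gripper":12},{"x":0,"y":0,"z":-160,"ax":0,"ay":0,"az":0,"gripper":12},{"x":0,"y":0,"z":-175,"ax":0,"ay":0,"az":0,"gripper":12},{"x":0,"y":0,"z":-175,"ax":0,"ay":0,"az":0,"gripper":12}]'; echo
python3 - <<'E'
from go import *
xb=np.array([np.cos(np.radians(73.2)),np.sin(np.radians(73.2)),0]); n=-.5*xb+np.array([0,0,.866]); lx=.866*xb+np.array([0,0,.5])
B=np.array([.5778,.1639,.1075])
rows(B+n*(.054+.042+.095+.06),-n,lx); print(B+n*.251)
E
```

```text
t: 10.75
tcp_pos: [0.534, -0.2405, 0.4055]
ee_rot: [0.0, 0.791, 0.612, 0.0]
ft_force: [0.4, 0.6, -1.9]
grip_width: 0.0173

t 10.75 tcp [ 0.534  -0.2405  0.4055] F [ 0.4  0.6 -1.9] w 17.3 q [-0.5   0.16  1.61  0.    1.37 -0.24] | shift [277.  -64.1  80.7] turn [-0.0092  0.5233  0.039 ]
[0.54152651 0.0437564  0.324866  ]
```

```bash
python3 -m handwheel '[{"x":277,"y":-64,"z":20,"ax":-0.0092,"ay":0.5233,"az":0.039,"gripper":12},{"x":277,"y":-64,"z":40,"ax":-0.0092,"ay":0.5233,"az":0.039,"gripper":12},{"x":277,"y":-64,"z":81,"ax":-0.0092,"ay":0.5233,"az":0.039,"gripper":12},{"x":277,"y":-64,"z":81,"ax":-0.0092,"ay":0.5233,"az":0.039,"gripper":12},{"x":277,"y":-64,"z":81,"ax":-0.0092,"ay":0.5233,"az":0.039,"gripper":12},{"x":277,"y":-64,"z":81,"ax":-0.0092,"ay":0.5233,"az":0.039,"gripper":12},{"x":277,"y":-64,"z":81,"ax":-0.0092,"ay":0.5233,"az":0.039,"gripper":12},{"x":277,"y":-64,"z":81,"ax":-0.0092,"ay":0.5233,"az":0.039,"gripper":12}]'; echo
python3 - <<'E'
from go import *
import pickle
xb=np.array([np.cos(np.radians(73.2)),np.sin(np.radians(73.2)),0]); n=-.5*xb+np.array([0,0,.866]); lx=.866*xb+np.array([0,0,.5])
B=np.array([.5778,.1639,.1075])
s=env.observe(); Rm=rot(s["ee_rot"]); tip=s["tcp_pos"]+Rm.apply([.002,0,.191])
rows(B+n*.251,-n,lx)
out=[]
for c in ("scene","top"):
    K=cam(c); im,dp=env.read_camera(c); cv2.imwrite(f"pics/{c}3.png",im); np.save(f"{c}3P.npy",cloud(c,dp,K))
    pb,pt,pc=proj(K,[B,tip,tip-Rm.apply([0,0,.095])]); print(c,"bush",pb,"tip",pt,"collar",pc)
    o=(pb+pt)/2; x,y=int(o[0])-40,int(o[1])-55; out.append(cv2.resize(im[y:y+110,x:x+80],None,fx=5,fy=5,interpolation=cv2.INTER_CUBIC)); print("crop",x,y)
cv2.imwrite("pics/tip3.png",np.hstack(out))
E
```

```text
t: 11.75
tcp_pos: [0.5419, 0.0427, 0.3243]
ee_rot: [-0.154, 0.776, 0.575, 0.208]
ft_force: [0.2, -0.4, -1.6]
grip_width: 0.0171

t 11.75 tcp [0.5419 0.0427 0.3243] F [ 0.2 -0.4 -1.6] w 17.1 q [-0.23  0.1   1.91  0.57  1.16 -0.18] | shift [ 1.1 -0.6  0. ] turn [ 0.0003  0.0004 -0.0015]
scene bush [233.81842718 288.02282413] tip [243.17375734 262.7076952 ] collar [259.80745447 220.56623619]
crop 198 220
top bush [250.69500227 197.65697988] tip [260.64324965 196.50708802] collar [279.20639371 195.2154659 ]
crop 215 142
```

View pics/tip3.png

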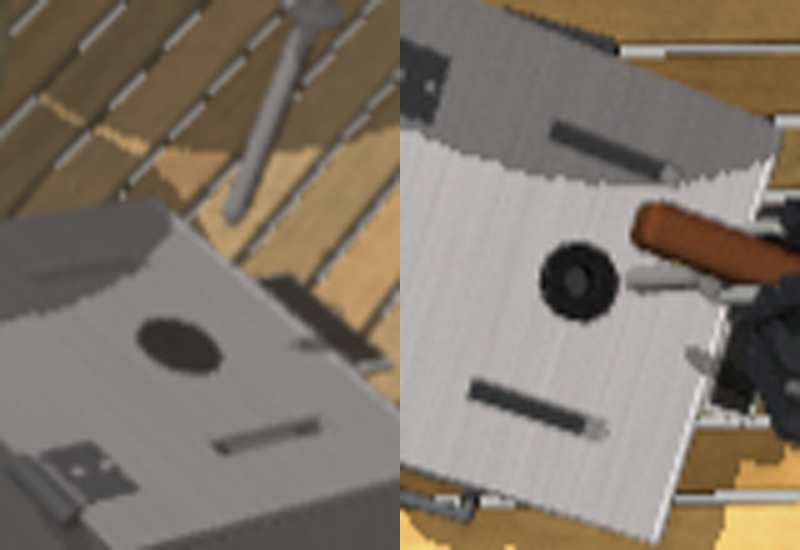

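The scene crop shows the tip at about (244.6,264.0) and the bushing at (233.8,289.2). In the top crop the tip is at (261.0,198.2) and the bushing at (250.6,198.6). The tip sits about 1.5 mm from where it was predicted relative to the bushing, so I'll solve for that offset.

```bash
cat > rel.py <<'E'
from go import *
from scipy.optimize import least_squares
def bush(im,p,win=9):
    g=im.max(2).astype(float); x,y=np.round(p).astype(int); sub=g[y-win:y+win+1,x-win:x+win+1]
    bg=np.median(np.r_[sub[0],sub[-1]]); b=(sub<.6*bg).astype(np.uint8)
    k,l,st,ce=cv2.connectedComponentsWithStats(b,connectivity=4); i=l[win,win] or 1+np.argmax(st[1:,4])
    cs,_=cv2.findContours((l==i).astype(np.uint8),cv2.RETR_EXTERNAL,cv2.CHAIN_APPROX_NONE); e=cv2.fitEllipse(cs[0])
    return np.array(e[0])+[x-win,y-win],e[1]
E
python3 - <<'E'
from rel import *
B=np.array([.5778,.1639,.1075]); s=env.observe(); Rm=rot(s["ee_rot"]); C=s["tcp_pos"]
obs={"scene":(np.array([233.8,289.2]),np.array([244.6,264.0])),"top":(np.array([250.6,198.6]),np.array([261.0,198.2]))}
res=[];Ks={}
for c,(b,t) in obs.items():
    im=cv2.imread(f"pics/{c}3.png"); bb,ax=bush(im,b); print(c,"bush",bb.round(2),ax); Ks[c]=(cam(c),bb,t)
def tri(i):
    f=lambda p:np.concatenate([proj(K,p)[0]-(b,t)[i] for K,b,t in Ks.values()])
    r=least_squares(f,B); return r.x,r.fun
Bx,rb=tri(0); Tx,rt=tri(1); n=-Rm.apply([0,0,1])
print("B tri",Bx.round(4),rb.round(2),"tip tri",Tx.round(4),rt.round(2))
print("tip-in-tool (mm)",(Rm.inv().apply(Tx-C)*1000).round(1),"bush in tool",(Rm.inv().apply(Bx-C)*1000).round(1),"wrist B in tool",(Rm.inv().apply(B-C)*1000).round(1))
E
```

```text
scene bush [233.5  288.78] (8.455778121948242, 16.454578399658203)
top bush [250.36 198.03] (14.710116386413574, 15.544851303100586)
B tri [0.5776 0.165  0.1063] [ 0.16  0.04 -0.07 -0.16] tip tri [0.567  0.1353 0.1574] [ 0.04  0.01 -0.02 -0.04]
tip-in-tool (mm) [ -0.5  -3.  192.9] bush in tool [  1.1  -1.5 253. ] wrist B in tool [  0.9  -1.  251.4]
```

```bash
python3 -m handwheel '[{"x":1,"y":1,"z":20,"ax":0,"ay":0,"az":0,"gripper":12},{"x":1,"y":1,"z":40,"ax":0,"ay":0,"az":0,"gripper":12},{"x":1,"y":1,"z":50,"ax":0,"ay":0,"az":0,"gripper":12},{"x":1,"y":1,"z":50,"ax":0,"ay":0,"az":0,"gripper":12}]'; echo
python3 - <<'E'
from rel import *
s=env.observe(); Rm=rot(s["ee_rot"]); C=s["tcp_pos"]; print(C.round(4))
out=[]
for c,x,y in (("scene",198,225),("top",215,145)):
    im,_=env.read_camera(c); cv2.imwrite(f"pics/{c}4.png",im)
    print(c,proj(cam(c),[C+Rm.apply([0,0,.191])])) 
    out.append(cv2.resize(im[y:y+90,x:x+66],None,fx=6,fy=6,interpolation=cv2.INTER_CUBIC))
cv2.imwrite("pics/tip4.png",np.hstack(out))
E
```

```text
t: 12.35
tcp_pos: [0.5497, 0.0681, 0.2811]
ee_rot: [-0.155, 0.776, 0.576, 0.207]
ft_force: [-0.4, 0.0, -1.2]
grip_width: 0.017

[0.5497 0.0681 0.2811]
scene [[235.02594093 284.07048426]]
top [[252.13124292 197.26800672]]
```

View pics/tip4.png

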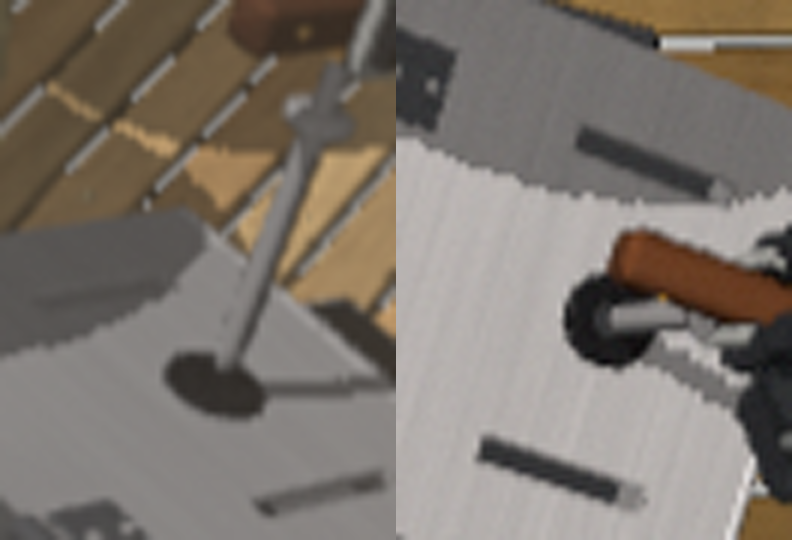

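```bash
python3 -m handwheel '[{"x":0,"y":-3,"z":0,"ax":-0.02,"ay":0,"az":0,"gripper":12},{"x":0,"y":-3,"z":4,"ax":-0.02,"ay":0,"az":0,"gripper":12},{"x":0,"y":-3,"z":8,"ax":-0.02,"ay":0,"az":0,"gripper":12},{"x":0,"y":-3,"z":12,"ax":-0.02,"ay":0,"az":0,"gripper":12},{"x":0,"y":-3,"z":15,"ax":-0.02,"ay":0,"az":0,"gripper":12}]'; echo
python3 -c "
from h import *
s=env.observe();print((rot(s['ee_rot']).inv().apply(s['ft_force'])).round(2),s['moment'].round(2))"
```

```text
t: 13.08
tcp_pos: [0.5492, 0.0765, 0.2682]
ee_rot: [-0.147, 0.777, 0.574, 0.213]
ft_force: [-0.5, -0.1, -1.4]
grip_width: 0.0171

[-0.88 -0.45  1.14] [-0.43  0.13 -0.  ]
```

```bash
python3 -m handwheel '[{"x":0,"y":0,"z":3,"ax":0,"ay":0,"az":0,"gripper":12},{"x":0,"y":0,"z":6,"ax":0,"ay":0,"az":0,"gripper":12},{"x":0,"y":0,"z":8,"ax":0,"ay":0,"az":0,"gripper":12}]'; echo
python3 - <<'E'
from rel import *
s=env.observe();Rm=rot(s["ee_rot"]);print((Rm.inv().apply(s['ft_force'])).round(2),s['moment'].round(2))
B=np.array([.5778,.1639,.1075]);print("B in tool",(Rm.inv().apply(B-s["tcp_pos"])*1000).round(1))
out=[]
for c,x,y in (("scene",198,225),("top",215,145)):
    im,_=env.read_camera(c); cv2.imwrite(f"pics/{c}5.png",im)
    out.append(cv2.resize(im[y:y+90,x:x+66],None,fx=6,fy=6,interpolation=cv2.INTER_CUBIC))
cv2.imwrite("pics/tip5.png",np.hstack(out))
E
```

```text
t: 13.45
tcp_pos: [0.5505, 0.0802, 0.2614]
ee_rot: [-0.147, 0.777, 0.574, 0.213]
ft_force: [-0.2, -0.6, -1.3]
grip_width: 0.017

[-1.16 -0.03  0.81] [-0.38  0.09 -0.03]
B in tool [ -0.8  -1.4 177.3]
```

View pics/tip5.png

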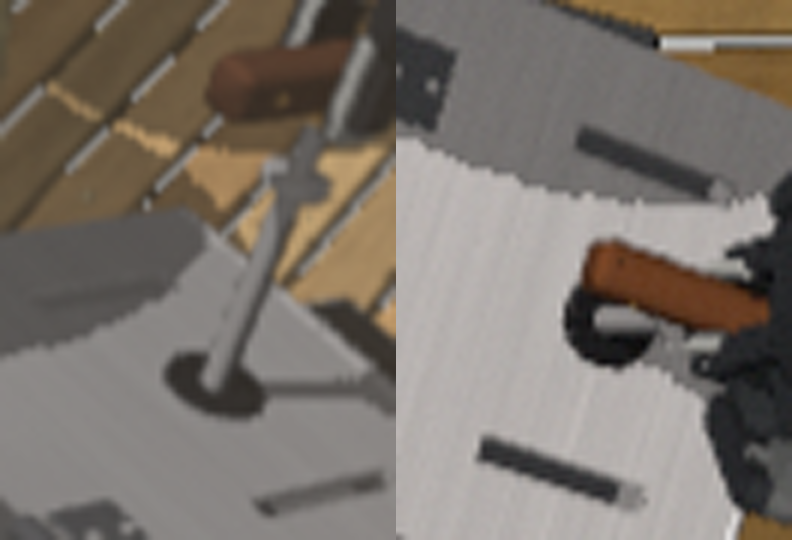

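```bash
cat > f.py <<'E'
from rel import *
s=env.observe();Rm=rot(s["ee_rot"]);B=np.array([.5778,.1639,.1075])
print("F tool",Rm.inv().apply(s['ft_force']).round(1),"M tool",Rm.inv().apply(s['moment']).round(2),"B in tool",(Rm.inv().apply(B-s["tcp_pos"])*1000).round(1),"w",round(s["grip_width"]*1000,1))
E
python3 -m handwheel '[{"x":0,"y":0,"z":4,"ax":0,"ay":0,"az":0,"gripper":12},{"x":0,"y":0,"z":8,"ax":0,"ay":0,"az":0,"gripper":12}]'; echo; python3 f.py
python3 -m handwheel '[{"x":0,"y":0,"z":4,"ax":0,"ay":0,"az":0,"gripper":12},{"x":0,"y":0,"z":8,"ax":0,"ay":0,"az":0,"gripper":12}]'; echo; python3 f.py
```

```text
t: 13.8
tcp_pos: [0.5519, 0.084, 0.2546]
ee_rot: [-0.147, 0.777, 0.574, 0.213]
ft_force: [0.5, -0.1, -1.8]
grip_width: 0.0168

F tool [-0.8  0.5  1.6] M tool [ 0.03 -0.38  0.05] B in tool [ -0.8  -1.5 169.4] w 16.8
t: 14.05
tcp_pos: [0.5531, 0.0879, 0.2475]
ee_rot: [-0.147, 0.777, 0.574, 0.213]
ft_force: [0.0, -0.5, -1.3]
grip_width: 0.0169

F tool [-1.1  0.2  0.8] M tool [ 0.02 -0.4  -0.07] B in tool [ -0.8  -1.4 161.2] w 16.9
```

```bash
python3 -m handwheel '[{"x":0,"y":0,"z":5,"ax":0,"ay":0,"az":0,"gripper":12},{"x":0,"y":0,"z":10,"ax":0,"ay":0,"az":0,"gripper":12},{"x":0,"y":0,"z":15,"ax":0,"ay":0,"az":0,"gripper":12},{"x":0,"y":0,"z":19,"ax":0,"ay":0,"az":0,"gripper":12}]'; echo; python3 f.py
python3 -m handwheel '[{"x":0,"y":0,"z":3,"ax":0,"ay":0,"az":0,"gripper":12},{"x":0,"y":0,"z":6,"ax":0,"ay":0,"az":0,"gripper":12},{"x":0,"y":0,"z":9,"ax":0,"ay":0,"az":0,"gripper":12},{"x":0,"y":0,"z":12,"ax":0,"ay":0,"az":0,"gripper":12}]'; echo; python3 f.py
```

```text
t: 14.55
tcp_pos: [0.5562, 0.0969, 0.231]
ee_rot: [-0.147, 0.777, 0.574, 0.213]
ft_force: [0.0, 0.3, -2.1]
grip_width: 0.0172

F tool [-0.8 -0.1  2. ] M tool [-0.03 -0.4  -0.04] B in tool [ -0.8  -1.3 142.1] w 17.2
t: 15.05
tcp_pos: [0.5582, 0.1024, 0.2209]
ee_rot: [-0.147, 0.777, 0.574, 0.213]
ft_force: [-0.5, 0.9, -1.1]
grip_width: 0.0171

F tool [ 0.  -0.8  1.3] M tool [ 0.02 -0.49 -0.04] B in tool [ -0.8  -1.5 130.4] w 17.1
```

```bash
python3 -m handwheel '[{"x":0,"y":0,"z":4,"ax":0,"ay":0,"az":0,"gripper":12},{"x":0,"y":0,"z":8,"ax":0,"ay":0,"az":0,"gripper":12},{"x":0,"y":0,"z":12,"ax":0,"ay":0,"az":0,"gripper":12},{"x":0,"y":0,"z":16,"ax":0,"ay":0,"az":0,"gripper":12}]'; echo; python3 f.py
python3 -m handwheel '[{"x":0,"y":0,"z":3,"ax":0,"ay":0,"az":0,"gripper":12},{"x":0,"y":0,"z":6,"ax":0,"ay":0,"az":0,"gripper":12},{"x":0,"y":0,"z":9,"ax":0,"ay":0,"az":0,"gripper":12},{"x":0,"y":0,"z":11,"ax":0,"ay":0,"az":0,"gripper":12}]'; echo; python3 f.py
```

```text
t: 15.55
tcp_pos: [0.5608, 0.1101, 0.2069]
ee_rot: [-0.147, 0.777, 0.574, 0.213]
ft_force: [0.2, -0.2, -2.1]
grip_width: 0.0171

F tool [-1.2  0.2  1.8] M tool [ 0.03 -0.41  0.06] B in tool [ -0.8  -1.4 114.3] w 17.1
t: 16.05
tcp_pos: [0.5625, 0.1152, 0.1974]
ee_rot: [-0.147, 0.777, 0.574, 0.213]
ft_force: [-0.0, -0.6, -2.3]
grip_width: 0.017

F tool [-1.6  0.1  1.7] M tool [ 0.04 -0.38  0.01] B in tool [ -0.8  -1.4 103.4] w 17.0
```

```bash
python3 -m handwheel '[{"x":0,"y":0,"z":2,"ax":0,"ay":0,"az":0,"gripper":12},{"x":0,"y":0,"z":4,"ax":0,"ay":0,"az":0,"gripper":12},{"x":0,"y":0,"z":6,"ax":0,"ay":0,"az":0,"gripper":12}]'; echo; python3 f.py
python3 -m handwheel '[{"x":0,"y":0,"z":1,"ax":0,"ay":0,"az":0,"gripper":12},{"x":0,"y":0,"z":2,"ax":0,"ay":0,"az":0,"gripper":12},{"x":0,"y":0,"z":3,"ax":0,"ay":0,"az":0,"gripper":12}]'; echo; python3 f.py
```

```text
t: 16.42
tcp_pos: [0.5636, 0.1179, 0.1926]
ee_rot: [-0.147, 0.777, 0.574, 0.213]
ft_force: [-4.7, -7.7, 10.6]
grip_width: 0.017

F tool [ -2.2  -2.  -13.6] M tool [ 0.72 -0.69 -0.01] B in tool [-0.9 -1.6 97.8] w 17.0
t: 16.8
tcp_pos: [0.564, 0.118, 0.1925]
ee_rot: [-0.147, 0.776, 0.575, 0.213]
ft_force: [-13.7, -16.2, 22.9]
grip_width: 0.0172

F tool [ -5.4  -7.9 -29.7] M tool [ 1.68 -1.15  0.02] B in tool [-1.  -1.8 97.6] w 17.2
```

Firm stop where the collar should seat. Unload, release, back away and look.

```bash
python3 -m handwheel '[{"x":0,"y":0,"z":-2,"ax":0,"ay":0,"az":0,"gripper":12},{"x":0,"y":0,"z":-3,"ax":0,"ay":0,"az":0,"gripper":22},{"x":0,"y":0,"z":-3,"ax":0,"ay":0,"az":0,"gripper":45},{"x":0,"y":0,"z":-3,"ax":0,"ay":0,"az":0,"gripper":45},{"x":0,"y":0,"z":-3,"ax":0,"ay":0,"az":0,"gripper":45}]'; echo; python3 f.py
python3 -m handwheel '[{"x":0,"y":0,"z":-20,"ax":0,"ay":0,"az":0,"gripper":45},{"x":0,"y":0,"z":-50,"ax":0,"ay":0,"az":0,"gripper":45},{"x":0,"y":0,"z":-90,"ax":0,"ay":0,"az":0,"gripper":45},{"x":0,"y":0,"z":-140,"ax":0,"ay":0,"az":0,"gripper":45},{"x":0,"y":0,"z":-140,"ax":0,"ay":0,"az":0,"gripper":45},{"x":0,"y":0,"z":-140,"ax":0,"ay":0,"az":0,"gripper":45}]'; echo
python3 - <<'E'
from rel import *
import pickle
K=cam("wrist"); w,dp=env.read_camera("wrist"); P=cloud("wrist",dp,K); np.save("w6P.npy",P); cv2.imwrite("pics/w6.png",w)
im,_=env.read_camera("scene"); cv2.imwrite("pics/s6.png",im)
print(proj(cam("scene"),[.5778,.1639,.1075]))
cv2.imwrite("pics/end6.png",np.hstack([cv2.resize(im[205:325,175:295],(480,480),interpolation=cv2.INTER_CUBIC),w[:,160:480]]))
m=np.zeros((480,640),bool); m[40:420,180:480]=1
X=P[m&np.isfinite(P[...,0])&(w.max(2)>120)]; n0=np.array([-.1445,-.4787,.866]); h=(X-np.array([.5778,.1639,.1075]))@n0+.004
Y=X[abs(h)<.012]
for _ in range(4):
    c=Y.mean(0); n=np.linalg.svd(Y-c,full_matrices=False)[2][2]; n*=np.sign(n[2]); Y=Y[abs((Y-c)@n)<.004]
print("lid tilt",np.degrees(np.arccos(n[2])),len(Y))
hh=(P-c)@n*1000; hsv=cv2.cvtColor(w,cv2.COLOR_BGR2HSV)
b=((hsv[...,0]<14)|(hsv[...,0]>172))&(hsv[...,1]>100)&(hh>20)&(hh<100); print("bar top height above sheet",np.percentile(hh[b],[5,50,95]).round(1),b.sum(),"expect ~56")
E
```

```text
t: 17.42
tcp_pos: [0.5635, 0.1182, 0.1922]
ee_rot: [-0.147, 0.777, 0.574, 0.213]
ft_force: [-1.3, -0.7, -0.2]
grip_width: 0.0452

F tool [-1.  -1.  -0.4] M tool [-0.03 -0.26  0.01] B in tool [-0.9 -1.3 97.3] w 45.2
t: 18.18
tcp_pos: [0.5404, 0.0514, 0.314]
ee_rot: [-0.147, 0.777, 0.574, 0.213]
ft_force: [-0.3, -0.0, -0.6]
grip_width: 0.0451

[[233.81842718 288.02282413]]
lid tilt 30.032659934951702 53445
bar top height above sheet [50.9 53.5 54.9] 3938 expect ~56
```

View pics/end6.png

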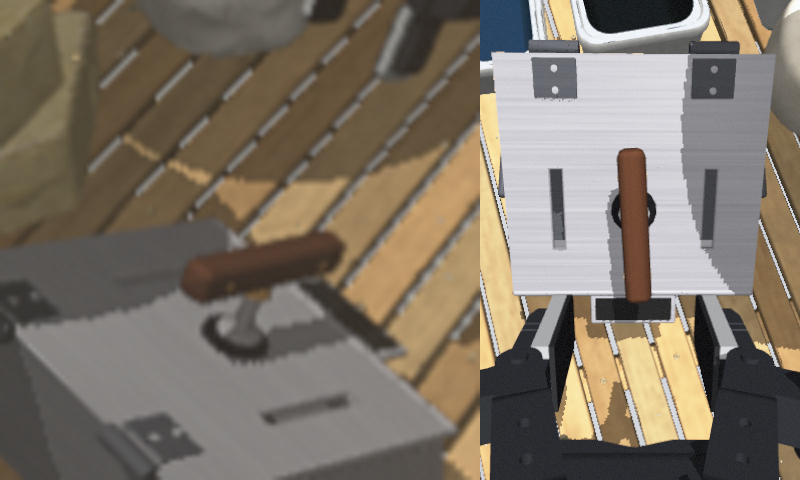

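The collar is down on the bushing, the lid is shut and the gripper is clear. A quick check of the cheeses, then hand in.

```bash
python3 - <<'E'
from h import *
a=cv2.imread("pics/scene0.png"); b,_=env.read_camera("scene")
for l,(x0,y0,x1,y1) in dict(chili=(293,371,350,441),round=(395,208,436,245),block=(319,260,365,295)).items():
    r=cv2.matchTemplate(b[y0-10:y1+10,x0-10:x1+10],a[y0:y1,x0:x1],cv2.TM_CCOEFF_NORMED); print(l,"shift px",np.array(cv2.minMaxLoc(r)[3])-10,round(r.max(),3))
print(env.observe()["t"],env.close_job())
E
```

```text
chili shift px [0 0] 1.0
round shift px [0 0] 0.985
block shift px [2 1] 0.681
the job is handed in; nothing more can be done
18.325 None
```

```bash
python3 - <<'E'
import cv2,numpy as np
a=cv2.imread("pics/scene0.png")[260:295,319:365]
for n in ("scene3","scene4","scene5","s6"):
    b=cv2.imread(f"pics/{n}.png"); r=cv2.matchTemplate(b[250:305,309:375],a,cv2.TM_CCOEFF_NORMED); print(n,np.array(cv2.minMaxLoc(r)[3])-10,r.max().round(3))
cv2.imwrite("pics/blk.png",cv2.resize(np.hstack([cv2.imread("pics/scene0.png")[240:310,300:390],b[240:310,300:390]]),None,fx=4,fy=4))
E
```

```text
scene3 [3 1] 0.708
scene4 [2 1] 0.723
scene5 [2 1] 0.68
s6 [2 1] 0.679
```

View pics/blk.png

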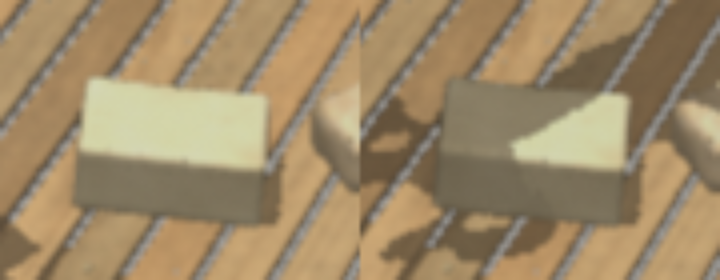

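The job is handed in at 18.3 s. I pushed the lid shut by its tab, took the iron off the hanger, slid its stem through the bushing to a firm stop, then let go and backed the gripper clear.

**Last checks**
- **Lid:** it measured 30.03° after release, so it is fully shut.
- **Iron:** the bar top sits about 54–55 mm above the lid sheet, where 56 mm was expected, so the collar is down on the bushing.
- **Forces:** the highest I read was about 31 N at the wrist, while seating the collar.
- **Cheeses:** image matching showed no shift for the chili piece or the white round. It gave a poor score and a 2 px shift for the pale block. A side-by-side view put that down to the arm's shadow, with the block's outline in the same place.

**Disagreement:** the cameras showed the stem leaning about 1° in the grip, so I turned the tool by 0.02 rad to correct it before inserting. It then went in without resistance.

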